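Start the cupping timers in pouring order

ROBOT

A 6-joint arm with a two-finger parallel gripper is mounted at the origin on the work surface. World frame = base frame: x ahead of the robot, y to its left, z up, the work surface at z = 0. Lengths are in m, angles in rad, forces in N, time in s.
With the tool pointing down it reaches from about 0.4 to 0.825 m from the base axis. Payload 7 kg.
Tool frame: the origin (TCP) lies at the centre of the arm's flange, where the gripper is bolted on; the fingertips stand 178 mm ahead of it and the grasp point (between the pads) lies arm.tcp_to_grasp ahead of it (arm.tcp_to_grasp is the distance from the TCP to the grasp point, in m); z points along the fingers, y is the direction in which the jaws open and shut (so a half turn about z gives the same grasp; the last joint's range is limited). The gripper opens to 88 mm and grips with 3 to 60 N. Pads are 19 mm wide; open, the fingers measure 130 mm over their backs; the gripper's body (78 mm by 193 mm) begins 47 mm behind the grasp point.
Start: joints at [1.567, 0.359, 0.012, 0, -1.224, -0.288], TCP at [0.194, 0.646, 0.405] pointing down, gripper open.
Joint ranges: [-3.07, 3.07], [-1.43, 2.12], [-1.02, 1.25], [-3.03, 1.67], [-3.05, -0], [-3.03, 3.03]. Speed limits (rad/s): [2.39, 2.39, 3.01, 3.14, 3.14, 3.14].

INTERFACE

Orientations are given as [roll, pitch, yaw] about the fixed x, y, z axes, in that order (R = Rz(yaw) Ry(pitch) Rx(roll)).
In Python, from station import arm gives the robot as it stands.
- The arm moves only by the tool move_arm, never from a script. Its argument "deltas" is a list of rows, each a list of 6 numbers: the shift along the world's x, y, z in mm, then the turn, a rotation vector about the world's x, y, z in degrees. In form: [[tx, ty, tz, ax, ay, az], ...]. A call has exactly 5 rows; each row shifts and turns the commanded pose from where the row before left it; what a row does not reach is not made up. A row lasts 1/12 s, in which the tool goes at most 41.7 mm and 7.16 degrees, less where a joint would pass 70% of its speed; a pose out of reach is approached as far as the arm can. A call with a gripper value outside its range is refused whole. "claw" is the closure in counts, from 0 (fully open) to 255 (shut), set as the call begins (left out, the last holds). The fingers move at their own pace and stop on an object; "squeeze" is the grip in N (left out, the last holds). Time passes only in rows, so rows that do not move let the fingers close, or fill a call up. It gives the time, the measured TCP pose, the force and the opening at its end, in the units of the state.
- arm.get_state(): the state, without advancing time (a new reading comes with each control period).
- arm.grab_frame(name): name is "side" or "top"; returns the picture (480x640x3 uint8, red, green, blue); there is no depth.
- arm.calibration(name): a dict with "intrinsics" (3x3 intrinsics, pixels), "k1" (the pictures are not rectified: a ray, as slopes to the right and down, at radius r is drawn at 1 + k1 r^2 times it, then the intrinsics apply), "T" (4x4, takes a point from camera to world coordinates). Camera axes: x right, y up, looking along -z (the intrinsics and any distortion apply to the point x, -y, -z); pixel columns grow to the right and rows downward; lengths in m; the calibration is good to about 2 mm. A picture is of the moment at which its call begins. calibration takes no time and is no camera call.
- arm.job_done(): hands the job in, once; it reports no verdict.
Trained networks look in the newest picture that a camera, given by its name, has taken for a name from the list of things; names that differ only in an ending like _2 or _b are one class to them, and where a whole thing is asked for, a point or a joint stands for the part that bears it (a point fixed in the world has none). Each returns a list of dicts, best first, with "score" (0 to 1); they miss things now and then, are a little off and sometimes report something else, mostly with a low value. They report only what shows in the picture. A call takes as long as a camera call. They do not tell look-alikes from the thing itself.
- arm.spot_in(thing, camera): "xy" ([column, row] in pixels, amid what is visible of it).
- arm.masks_of(thing, camera): "pixels" (480x640 bool, what is visible of it) and "xy" ([column, row] in pixels, amid what is visible of it).
- arm.spot_point(thing, camera): "xy" ([column, row] in pixels: a listed point, or the origin of a listed thing).
The state is a dict: "t": time; "q": joint angles; "qd": joint speeds; "joint_efforts": joint torques, N m; "eef_pos": TCP position; "ee_rot": TCP orientation; "force": force on the tool from outside, world axes, zero at the start; "moment": the same for the moment, N m; "width": finger opening in m.
Only numpy, scipy, OpenCV 4.12 (cv2) and the standard library are available. Lean on these libraries where they do the work, as an engineer would, in place of code of your own. Each camera call takes 0.05 s, during which the arm holds its last target. There are 200 camera calls.

TASK

Start the three steep timers for the cupping in pouring order: with the fingertips press the green key down first, then the yellow one, then the red one. Press each lightly but right down, so that it stays down, then draw clear; leave the timers standing in their places, neither lifted nor shoved, and do not disturb the cups or the spoon.

Things in the scene. Friction and masses are not known exactly. Their poses are not given: they have to be found in the camera images.
- timer_green: loose white plastic steep timer with the green key, 85 (its x) by 70 (its y) by 36 mm high, about 0.4 kg (varies), free to slide and yaw on the counter. Origin: centre of its underside, z up; a narrow dark display lies along the -x edge of its top.
- green_top (a point): centre of the top face of the round green key, 36 mm across, on the green timer 8 mm to +x of the timer's centre. Untouched it stands 56 mm above the counter (20 mm above the timer's top); it moves down with the key, to 46 mm when right down and let go (still 10 mm proud).
- key_green (a joint): how far the green key has been pressed down, in m: 0 to 0.001 at the start, 0.010 at its stop. It moves straight down against a steady 2 N or so, has no return spring, and stays where it is left; beyond 6 mm the timer runs. The key's cap is springy and yields a further 1 mm per 3 N, 7 mm at most (this is not counted in the joint value), so the stop is felt softly; more than 30 N on a timer is a thump.
- timer_yellow: loose white plastic steep timer with the yellow key, 85 (its x) by 70 (its y) by 36 mm high, about 0.4 kg (varies), free to slide and yaw on the counter. Origin: centre of its underside, z up; a narrow dark display lies along the -x edge of its top.
- yellow_top (a point): centre of the top face of the round yellow key, 36 mm across, on the yellow timer 8 mm to +x of the timer's centre. Untouched it stands 56 mm above the counter (20 mm above the timer's top); it moves down with the key, to 46 mm when right down and let go (still 10 mm proud).
- key_yellow (a joint): how far the yellow key has been pressed down, in m: 0 to 0.001 at the start, 0.010 at its stop. It moves straight down against a steady 2 N or so, has no return spring, and stays where it is left; beyond 6 mm the timer runs. The key's cap is springy and yields a further 1 mm per 3 N, 7 mm at most (this is not counted in the joint value), so the stop is felt softly; more than 30 N on a timer is a thump.
- timer_red: loose white plastic steep timer with the red key, 85 (its x) by 70 (its y) by 36 mm high, about 0.4 kg (varies), free to slide and yaw on the counter. Origin: centre of its underside, z up; a narrow dark display lies along the -x edge of its top.
- red_top (a point): centre of the top face of the round red key, 36 mm across, on the red timer 8 mm to +x of the timer's centre. Untouched it stands 56 mm above the counter (20 mm above the timer's top); it moves down with the key, to 46 mm when right down and let go (still 10 mm proud).
- key_red (a joint): how far the red key has been pressed down, in m: 0 to 0.001 at the start, 0.010 at its stop. It moves straight down against a steady 2 N or so, has no return spring, and stays where it is left; beyond 6 mm the timer runs. The key's cap is springy and yields a further 1 mm per 3 N, 7 mm at most (this is not counted in the joint value), so the stop is felt softly; more than 30 N on a timer is a thump.
- cup0: loose white ceramic cupping cup, empty, 88 mm across the rim and 60 mm high, standing on the counter beyond the timers, a bystander. Origin: centre of its underside.
- cup1: loose white ceramic cupping cup, empty, 88 mm across the rim and 60 mm high, standing on the counter beyond the timers, a bystander. Origin: centre of its underside.
- cup2: loose white ceramic cupping cup, empty, 88 mm across the rim and 60 mm high, standing on the counter beyond the timers, a bystander. Origin: centre of its underside.
- spoon: loose steel cupping spoon, about 170 mm long, lying on the counter to the left of the timers, a bystander. Its handle points to its own -x.
Mind the look-alikes: they are no part of the job. What is shaped like the timer_red but pink is not meant. What is shaped like the timer_yellow but orange is not meant.

How it is judged:
On the way, in this order (a step that is already met when the one before it is completed fails the run):
1. the green key is pressed down by the fingers while yellow and red still stand up (value of joint key_green above 0.006 m and value of joint each of key_yellow, key_red below 0.003 m and contact force between timer_green and the fingers above 0.2 N).
2. the yellow key is pressed down by the fingers while red still stand up (value of joint each of key_green, key_yellow above 0.006 m and value of joint key_red below 0.003 m and contact force between timer_yellow and the fingers above 0.2 N).
3. the red key is pressed down by the fingers (value of joint each of key_green, key_yellow, key_red above 0.006 m and contact force between timer_red and the fingers above 0.2 N).
At the end, for the whole second after the job is handed in: All three keys are pressed at least 6 mm down, and all three timers stand flat, at rest, within 30 mm of where they began; the cups and the spoon lie within 15 mm of where they began (value of joint each of key_green, key_yellow, key_red above 0.006 m and distance of each of timer_green, timer_yellow, timer_red from where it was at the start of the episode below 0.03 m and angle between each of timer_green, timer_yellow, timer_red's own z axis and vertical below 0.1 rad and linear speed of each of timer_green, timer_yellow, timer_red below 0.02 m/s and distance of each of cup0, cup1, cup2, spoon from where it was at the start of the episode below 0.015 m); the robot touches nothing.
It fails at once if a key was pressed out of order ((value of joint key_yellow above 0.003 m and value of joint key_green below 0.006 m) or (value of joint key_red above 0.003 m and value of joint key_yellow below 0.006 m)).
It fails at once if a timer was pressed with more than 30 N (contact force between any of timer_green, timer_yellow, timer_red and the fingers above 30 N or contact force between any of timer_green, timer_yellow, timer_red and the arm above 30 N).
It fails at once if a timer was lifted or tipped (height (world z) of any of timer_green, timer_yellow, timer_red above 0.01 m or angle between any of timer_green, timer_yellow, timer_red's own z axis and vertical above 0.2 rad).
It fails at once if a timer was pushed more than 30 mm from its place (distance of any of timer_green, timer_yellow, timer_red from where it was at the start of the episode above 0.03 m).
It fails at once if a cup or the spoon was disturbed (moved more than 15 mm) (distance of any of cup0, cup1, cup2, spoon from where it was at the start of the episode above 0.015 m).
It also fails if it takes over 40 s, if anything falls off the work surface, if the arm or the gripper's body presses on something with over 40 N, if the wrist force passes 120 N, or if a joint passes its speed limit or range.

## Working session

There is one attempt and no reset: what is moved stays moved. The work goes in short steps, Python scripts to look and compute and a tool call to move; the robot and the scene stay as the last step left them, time stands still between calls to the robot, and variables do not carry over. Pictures are saved under pics/ and viewed, about 8 in all and at most 12, crops included, and the job is handed in when it is done.

Besides the shell and the picture viewer there is one more tool, called after "Request:" by a JSON object that holds its "api" and its "payload", one argument or row to a line. move_arm: Moves the arm, as the interface text tells. Its arguments: {"type":"object","properties":{"deltas":{"type":"array","items":{"type":"array","items":{"type":"number"}}},"claw":{"type":"number"},"squeeze":{"type":"number"}},"required":["deltas"]}

```bash
mkdir -p pics
cat > h.py <<'E'
import numpy as np, cv2
from station import arm
def ray(name,px):
    c=arm.calibration(name);K=np.array(c["intrinsics"]);T=np.array(c["T"])
    d=np.linalg.solve(K,[px[0],px[1],1.0])[:2];u=d.copy()
    for _ in range(20): u=d/(1+c["k1"]*(u@u))
    return T[:3,3],T[:3,:3]@np.array([u[0],-u[1],-1])
def at(name,px,z):
    o,r=ray(name,px); return o+r*(z-o[2])/r[2]
def proj(name,P):
    c=arm.calibration(name);K=np.array(c["intrinsics"]);T=np.array(c["T"])
    p=T[:3,:3].T@(np.array(P)-T[:3,3]);u=np.array([p[0],-p[1]])/-p[2]
    u=u*(1+c["k1"]*(u@u));return (K@[u[0],u[1],1])[:2]
E
python3 - <<'E'
from h import *
for n in("top","side"):
    cv2.imwrite(f"pics/{n}0.png",arm.grab_frame(n)[:,:,::-1])
for n in("top","side"):
  for t in("green_top","yellow_top","red_top"):
    for d in arm.spot_point(t,n): print(n,t,round(d["score"],2),np.round(d["xy"]),np.round(at(n,d["xy"],.056),4))
s=arm.get_state();print(s["t"],s["eef_pos"],s["ee_rot"],s["force"],s["width"],arm.tcp_to_grasp)
E
```

```text
top green_top 0.7 [223. 248.] [0.5568 0.2507 0.056 ]
top green_top 0.21 [450. 266.] [ 0.5291 -0.2375  0.056 ]
top yellow_top 0.67 [348. 249.] [ 0.5611 -0.0165  0.056 ]
top yellow_top 0.49 [284. 240.] [0.5779 0.1214 0.056 ]
top red_top 0.82 [453. 261.] [ 0.5389 -0.2446  0.056 ]
top red_top 0.69 [425. 327.] [ 0.398  -0.1839  0.056 ]
top red_top 0.65 [495. 326.] [ 0.4028 -0.3342  0.056 ]
side green_top 0.72 [284. 300.] [0.5401 0.2484 0.056 ]
side yellow_top 0.7 [340. 221.] [ 0.5638 -0.0147  0.056 ]
side yellow_top 0.64 [304. 249.] [0.5866 0.1081 0.056 ]
side red_top 0.48 [458. 171.] [ 0.3919 -0.3563  0.056 ]
side red_top 0.47 [391. 174.] [ 0.541  -0.2426  0.056 ]
0.4 [0.19420439 0.64643442 0.40449847] [ 3.14132175e+00 -3.79819135e-05 -2.91837733e-01] [-0.1858871 -0.7203619  0.2413823] 0.08766838018979549 0.1593
```

View pics/top0.png

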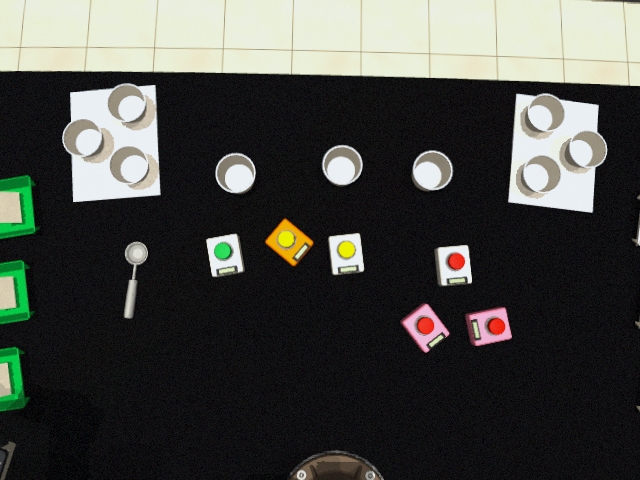

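View pics/side0.png

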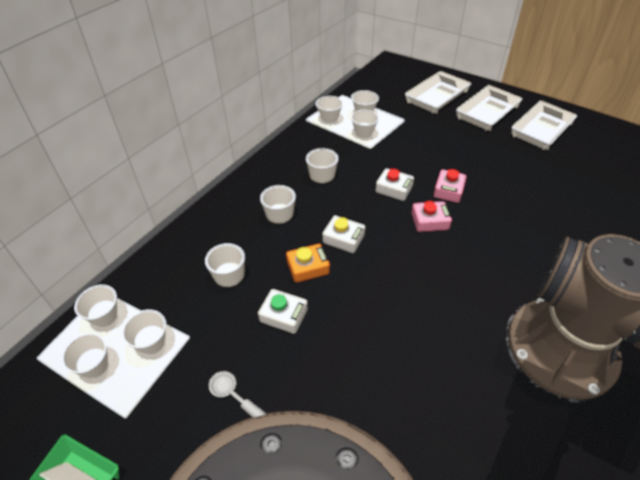

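The top view shows three timers with white bodies: green at (223,250), yellow at (347,250) and red at (456,261). These fit the description. The look-alikes are the orange-bodied timer at (287,240) and the two pink-bodied ones at (425,326) and (496,326). I'll measure the keys by colour and confirm in a crop.

Run:
```python
from h import *
im={n:cv2.imread(f"pics/{n}0.png") for n in("top","side")}
seeds={"green":((223,251),(279,302)),"yellow":((347,250),(341,225)),"red":((456,261),(393,175))}
rng={"green":[(45,80)],"yellow":[(22,35)],"red":[(0,6),(174,180)]}
for k,(a,b) in seeds.items():
  c={}
  for n,s in(("top",a),("side",b)):
    h=cv2.cvtColor(im[n],cv2.COLOR_BGR2HSV);m=np.zeros((480,640),bool)
    for l,u in rng[k]: m|=(h[...,0]>=l)&(h[...,0]<=u)&(h[...,1]>130)&(h[...,2]>60)
    yy,xx=np.mgrid[:480,:640];m&=(np.hypot(xx-s[0],yy-s[1])<16)
    c[n]=np.array([xx[m].mean(),yy[m].mean()])
    print(k,n,m.sum(),c[n].round(1),at(n,c[n],.052).round(4))
  (o1,r1),(o2,r2)=ray("top",c["top"]),ray("side",c["side"])
  A=np.c_[r1,-r2];t=np.linalg.lstsq(A,o2-o1,rcond=None)[0];p,q=o1+r1*t[0],o2+r2*t[1]
  print(" tri",((p+q)/2).round(4),"gap",np.linalg.norm(p-q).round(4))
cv2.imwrite("pics/crop.png",cv2.resize(im["top"][215:360,195:525],None,fx=2.4,fy=2.4,interpolation=cv2.INTER_CUBIC))
```

```text
green top 210 [222.3 250.6] [0.5525 0.2529 0.052 ]
green side 154 [278.5 302.4] [0.5487 0.2564 0.052 ]
 tri [0.5523 0.2536 0.0459] gap 0.0014
yellow top 216 [346.1 249.3] [ 0.5607 -0.0132  0.052 ]
yellow side 140 [341.2 224. ] [ 0.5581 -0.0119  0.052 ]
 tri [ 0.5602 -0.0138  0.0494] gap 0.0017
red top 216 [456.  260.9] [ 0.5401 -0.2518  0.052 ]
red side 122 [393.2 173.8] [ 0.5386 -0.2537  0.052 ]
 tri [ 0.5391 -0.252   0.053 ] gap 0.0022
```

View pics/crop.png

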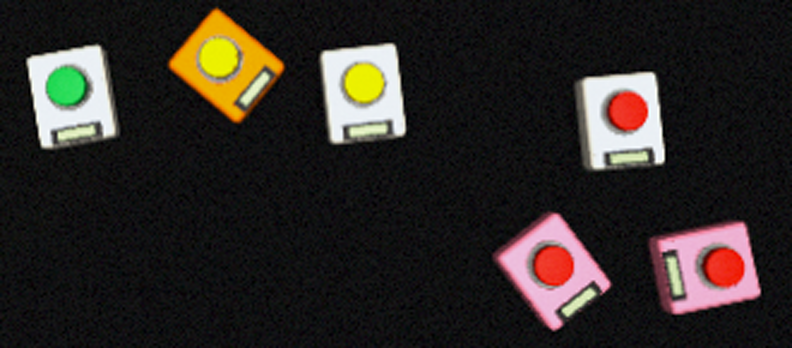

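The crop confirms it: the green, yellow and red keys I measured all sit on white bodies. I'll close the fingers and move to the green key.

Request:
{"api": "move_arm", "payload": {
  "deltas": [
    [24, -26, 0, 0, 0, 0],
    [24, -26, 0, 0, 0, 0],
    [24, -26, 0, 0, 0, 0],
    [24, -26, 0, 0, 0, 0],
    [24, -26, 0, 0, 0, 0]
  ],
  "claw": 255,
  "squeeze": 10
}}

```text
t: 0.82
eef_pos: [0.3149, 0.5151, 0.4048]
ee_rot: [-3.141, -0.0, -0.291]
force: [-0.3, 1.1, -0.6]
width: 0.0597
```

Request:
{"api": "move_arm", "payload": {
  "deltas": [
    [24, -26, 0, 0, 0, 0],
    [24, -26, 0, 0, 0, 0],
    [24, -26, 0, 0, 0, 0],
    [24, -26, 0, 0, 0, 0],
    [24, -26, 0, 0, 0, 0]
  ]
}}

```text
t: 1.23
eef_pos: [0.435, 0.385, 0.405]
ee_rot: [-3.141, -0.0, -0.292]
force: [1.0, 0.2, 0.6]
width: 0.0266
```

Request:
{"api": "move_arm", "payload": {
  "deltas": [
    [24, -26, -20, 0, 0, 0],
    [24, -26, -20, 0, 0, 0],
    [24, -26, -20, 0, 0, 0],
    [24, -26, -20, 0, 0, 0],
    [24, -26, -20, 0, 0, 0]
  ]
}}

```text
t: 1.65
eef_pos: [0.5551, 0.255, 0.3041]
ee_rot: [-3.141, -0.0, -0.292]
force: [0.0, 0.7, -0.1]
width: 0.0006
```

Request:
{"api": "move_arm", "payload": {
  "deltas": [
    [0, 0, 0, 0, 0, 0],
    [0, 0, 0, 0, 0, 0],
    [0, 0, 0, 0, 0, 0],
    [0, 0, 0, 0, 0, 0],
    [0, 0, 0, 0, 0, 0]
  ]
}}

```text
t: 2.07
eef_pos: [0.5538, 0.2575, 0.3057]
ee_rot: [-3.14, -0.001, -0.29]
force: [0.2, 0.6, 0.3]
width: 0.0006
```

Request:
{"api": "move_arm", "payload": {
  "deltas": [
    [-2, -3, -20, 0, 0, 0],
    [0, 0, -20, 0, 0, 0],
    [0, 0, -15, 0, 0, 0],
    [0, 0, -5, 0, 0, 0],
    [0, 0, 0, 0, 0, 0]
  ]
}}

```text
t: 2.48
eef_pos: [0.5515, 0.254, 0.244]
ee_rot: [3.14, 0.001, -0.291]
force: [-0.6, -0.1, 0.4]
width: 0.0005
```

Run:
```python
from h import *
f=arm.grab_frame("side")[:,:,::-1];s=arm.get_state();p=s["eef_pos"]
print(p,s["force"],proj("side",[p[0],p[1],p[2]-.178]),proj("side",[.551,.254,.056]))
t=arm.grab_frame("top")[:,:,::-1]
cv2.imwrite("pics/g1.png",np.hstack([cv2.resize(x,None,fx=4,fy=4) for x in(f[240:360,230:330],t[190:310,173:273])]))
```

```text
[0.55200032 0.254175   0.24508461] [ 0.62869803 -0.14378645  0.14612863] [277.28368512 296.78172701] [278.15142781 300.00654038]
```

View pics/g1.png

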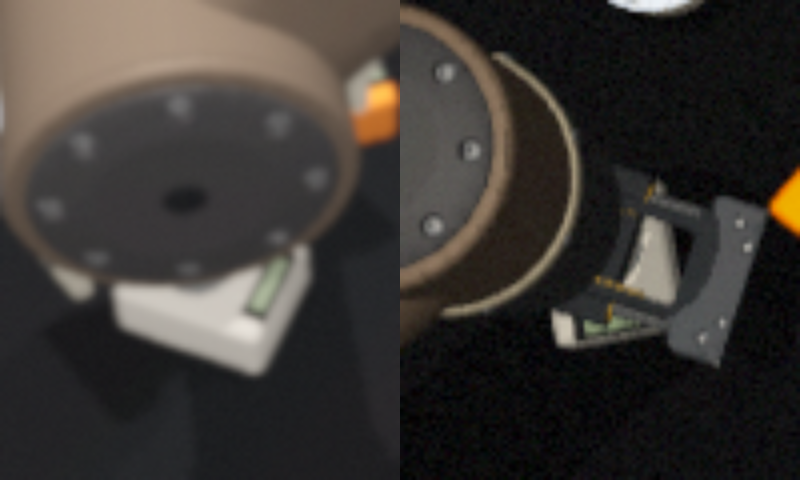

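The arm hides the tips in both views: the side crop shows only the timer's front with its display, the top crop the timer beneath the gripper. I'll press by force and height.

Request:
{"api": "move_arm", "payload": {
  "deltas": [
    [0, 0, -6, 0, 0, 0],
    [0, 0, -4, 0, 0, 0],
    [0, 0, -3, 0, 0, 0],
    [0, 0, -2, 0, 0, 0],
    [0, 0, 0, 0, 0, 0]
  ]
}}

```text
t: 3.0
eef_pos: [0.5523, 0.2535, 0.2295]
ee_rot: [-3.141, -0.0, -0.292]
force: [-0.8, 0.7, 0.5]
width: 0.0005
```

Request:
{"api": "move_arm", "payload": {
  "deltas": [
    [0, 0, -2, 0, 0, 0],
    [0, 0, -2, 0, 0, 0],
    [0, 0, -1, 0, 0, 0],
    [0, 0, 0, 0, 0, 0],
    [0, 0, 0, 0, 0, 0]
  ]
}}

```text
t: 3.42
eef_pos: [0.5523, 0.2534, 0.2246]
ee_rot: [3.142, -0.0, -0.292]
force: [-0.1, 0.7, 0.6]
width: 0.0006
```

Request:
{"api": "move_arm", "payload": {
  "deltas": [
    [0, 0, -1, 0, 0, 0],
    [0, 0, -1, 0, 0, 0],
    [0, 0, 0, 0, 0, 0],
    [0, 0, 0, 0, 0, 0],
    [0, 0, 0, 0, 0, 0]
  ]
}}

```text
t: 3.83
eef_pos: [0.5522, 0.2534, 0.2229]
ee_rot: [-3.141, -0.0, -0.292]
force: [-0.5, 0.4, 4.4]
width: 0.0006
```

Run:
```python
from h import *
import time
F=[]
for i in range(6):
    arm.grab_frame("top"); s=arm.get_state(); F.append(s["force"])
print(np.mean(F,0),np.std(F,0),s["moment"],s["eef_pos"],s["t"])
f=arm.grab_frame("side")[:,:,::-1]
cv2.imwrite("pics/g2.png",cv2.resize(f[240:360,210:340],None,fx=4,fy=4))
```

```text
[-0.17147485 -0.17127648  4.39092018] [0.62814642 0.35995814 0.2975258 ] [-0.05641787  0.09278913  0.04143247] [0.55224654 0.25343844 0.22278372] 4.1333
```

Request:
{"api": "move_arm", "payload": {
  "deltas": [
    [0, 0, -1, 0, 0, 0],
    [0, 0, -1, 0, 0, 0],
    [0, 0, 0, 0, 0, 0],
    [0, 0, 0, 0, 0, 0],
    [0, 0, 0, 0, 0, 0]
  ]
}}

```text
t: 4.6
eef_pos: [0.5523, 0.2535, 0.2212]
ee_rot: [-3.141, -0.0, -0.292]
force: [-1.7, -1.1, 8.5]
width: 0.0003
```

The force rises about 2.4 N per mm, which suggests the key is on its stop. I'll draw clear and move toward yellow.

Request:
{"api": "move_arm", "payload": {
  "deltas": [
    [0, 0, 5, 0, 0, 0],
    [0, 0, 15, 0, 0, 0],
    [0, 0, 30, 0, 0, 0],
    [0, -15, 0, 0, 0, 0],
    [0, -35, 0, 0, 0, 0]
  ]
}}

```text
t: 5.02
eef_pos: [0.5529, 0.2058, 0.272]
ee_rot: [-3.138, -0.002, -0.289]
force: [1.1, -1.0, -0.0]
width: 0.0006
```

Request:
{"api": "move_arm", "payload": {
  "deltas": [
    [1, -38, 0, 0, 0, 0],
    [2, -38, 0, 0, 0, 0],
    [2, -38, 0, 0, 0, 0],
    [2, -38, 0, 0, 0, 0],
    [1, -37, 0, 0, 0, 0]
  ]
}}

```text
t: 5.43
eef_pos: [0.5596, 0.0125, 0.2703]
ee_rot: [3.141, 0.001, -0.292]
force: [0.8, -0.3, 0.4]
width: 0.0007
```

Request:
{"api": "move_arm", "payload": {
  "deltas": [
    [0, -20, 0, 0, 0, 0],
    [0, -7, 0, 0, 0, 0],
    [0, 0, 0, 0, 0, 0],
    [0, 0, 0, 0, 0, 0],
    [0, 0, 0, 0, 0, 0]
  ]
}}

```text
t: 5.85
eef_pos: [0.5603, -0.0116, 0.2705]
ee_rot: [-3.141, 0.0, -0.291]
force: [0.3, 1.6, -0.3]
width: 0.0003
```

Run:
```python
from h import *
f=arm.grab_frame("side")[:,:,::-1];t=arm.grab_frame("top")[:,:,::-1]
a=cv2.imread("pics/side0.png")
cv2.imwrite("pics/g3.png",np.hstack([cv2.resize(x[260:350,240:330],None,fx=4.4,fy=4.4,interpolation=cv2.INTER_CUBIC) for x in(a,f)]))
b=cv2.imread("pics/top0.png")
for im,n in((a,"s0"),(f,"s1"),(b,"t0"),(t,"t1")):
    h=cv2.cvtColor(np.ascontiguousarray(im),cv2.COLOR_BGR2HSV);s=(279,302) if n[0]=="s" else (223,251)
    yy,xx=np.mgrid[:480,:640];m=(abs(h[...,0].astype(int)-62)<18)&(h[...,1]>130)&(h[...,2]>60)&(np.hypot(xx-s[0],yy-s[1])<16)
    print(n,m.sum(),xx[m].mean(),yy[m].mean(),yy[m].min(),yy[m].max())
print(proj("side",[.551,.254,.056]),proj("side",[.551,.254,.046]))
```

```text
s0 154 278.5 302.3766233766234 296 309
s1 130 278.66923076923075 304.0076923076923 298 310
t0 210 222.32380952380953 250.5952380952381 243 258<stdin>:9: RuntimeWarning: Mean of empty slice.
  ret = ret.dtype.type(ret / rcount)
Traceback (most recent call last):
ValueError: zero-size array to reduction operation minimum which has no identity
```

View pics/g3.png

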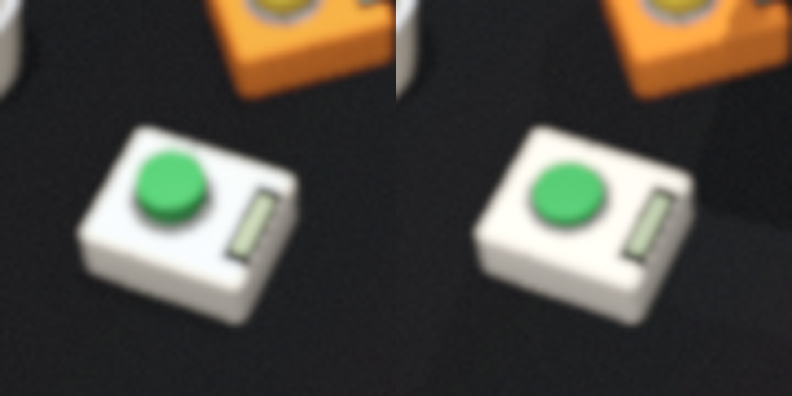

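The before/after crop shows the green key sitting visibly lower on its timer (centre row 302.4 to 304.0) and the timer not moved. I'll press yellow the same way.

Request:
{"api": "move_arm", "payload": {
  "deltas": [
    [0, 0, -18, 0, 0, 0],
    [0, 0, -10, 0, 0, 0],
    [0, 0, -5, 0, 0, 0],
    [0, 0, -3, 0, 0, 0],
    [0, 0, -2, 0, 0, 0]
  ]
}}

```text
t: 6.37
eef_pos: [0.5601, -0.0122, 0.2323]
ee_rot: [3.141, 0.001, -0.291]
force: [-0.7, -0.2, 1.8]
width: 0.0006
```

Request:
{"api": "move_arm", "payload": {
  "deltas": [
    [0, 0, -3, 0, 0, 0],
    [0, 0, -3, 0, 0, 0],
    [0, 0, -2, 0, 0, 0],
    [0, 0, -1, 0, 0, 0],
    [0, 0, 0, 0, 0, 0]
  ]
}}

```text
t: 6.78
eef_pos: [0.5604, -0.0125, 0.2237]
ee_rot: [-3.141, -0.0, -0.292]
force: [-0.9, 1.8, 1.1]
width: 0.0003
```

Request:
{"api": "move_arm", "payload": {
  "deltas": [
    [0, 0, -1, 0, 0, 0],
    [0, 0, -1, 0, 0, 0],
    [0, 0, 0, 0, 0, 0],
    [0, 0, 0, 0, 0, 0],
    [0, 0, 0, 0, 0, 0]
  ]
}}

```text
t: 7.2
eef_pos: [0.5604, -0.0125, 0.2222]
ee_rot: [-3.141, -0.001, -0.292]
force: [-2.0, 0.3, 7.1]
width: 0.0003
```

Request:
{"api": "move_arm", "payload": {
  "deltas": [
    [0, 0, 5, 0, 0, 0],
    [0, 0, 15, 0, 0, 0],
    [0, 0, 30, 0, 0, 0],
    [-1, -15, 0, 0, 0, 0],
    [-3, -35, 0, 0, 0, 0]
  ]
}}

```text
t: 7.62
eef_pos: [0.5575, -0.0608, 0.2739]
ee_rot: [-3.14, -0.004, -0.288]
force: [0.4, -0.6, -1.2]
width: 0.0005
```

Request:
{"api": "move_arm", "payload": {
  "deltas": [
    [-3, -36, 0, 0, 0, 0],
    [-3, -36, 0, 0, 0, 0],
    [-3, -36, 0, 0, 0, 0],
    [-3, -36, 0, 0, 0, 0],
    [-3, -30, 0, 0, 0, 0]
  ]
}}

```text
t: 8.03
eef_pos: [0.5406, -0.2388, 0.2718]
ee_rot: [3.141, -0.0, -0.292]
force: [0.4, 0.4, 0.2]
width: 0.0008
```

Request:
{"api": "move_arm", "payload": {
  "deltas": [
    [-1, -15, 0, 0, 0, 0],
    [0, 0, 0, 0, 0, 0],
    [0, 0, 0, 0, 0, 0],
    [0, 0, 0, 0, 0, 0],
    [0, 0, 0, 0, 0, 0]
  ]
}}

```text
t: 8.45
eef_pos: [0.5403, -0.2508, 0.2717]
ee_rot: [-3.142, 0.0, -0.291]
force: [0.4, -0.0, -0.8]
width: 0.0006
```

Run:
```python
from h import *
f=arm.grab_frame("side")[:,:,::-1]
a=cv2.imread("pics/side0.png")
cv2.imwrite("pics/y1.png",np.hstack([cv2.resize(x[185:275,295:385],None,fx=4.4,fy=4.4,interpolation=cv2.INTER_CUBIC) for x in(a,f)]))
print(arm.get_state()["eef_pos"])
```

```text
[ 0.54038064 -0.25063656  0.27174698]
```

View pics/y1.png

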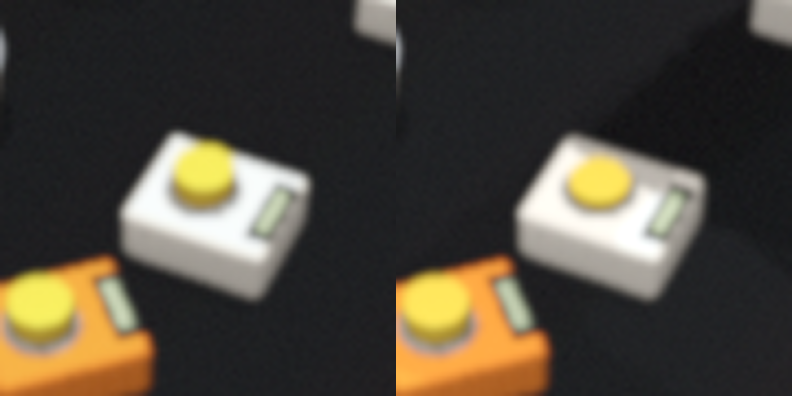

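The crop shows the yellow key down on its white timer, with the timer in place and the orange look-alike untouched. Red is next.

Request:
{"api": "move_arm", "payload": {
  "deltas": [
    [0, 0, -18, 0, 0, 0],
    [0, 0, -10, 0, 0, 0],
    [0, 0, -5, 0, 0, 0],
    [0, 0, -3, 0, 0, 0],
    [0, 0, -3, 0, 0, 0]
  ]
}}

```text
t: 8.92
eef_pos: [0.5403, -0.2512, 0.2324]
ee_rot: [3.141, 0.001, -0.291]
force: [-1.4, 1.3, 1.3]
width: 0.0003
```

Request:
{"api": "move_arm", "payload": {
  "deltas": [
    [0, 0, -3, 0, 0, 0],
    [0, 0, -3, 0, 0, 0],
    [0, 0, -2, 0, 0, 0],
    [0, 0, -1, 0, 0, 0],
    [0, 0, 0, 0, 0, 0]
  ]
}}

```text
t: 9.33
eef_pos: [0.5403, -0.2516, 0.2237]
ee_rot: [-3.142, -0.0, -0.292]
force: [-0.3, 1.1, 1.6]
width: 0.0006
```

Request:
{"api": "move_arm", "payload": {
  "deltas": [
    [0, 0, -1, 0, 0, 0],
    [0, 0, -1, 0, 0, 0],
    [0, 0, 0, 0, 0, 0],
    [0, 0, 0, 0, 0, 0],
    [0, 0, 0, 0, 0, 0]
  ]
}}

```text
t: 9.75
eef_pos: [0.5403, -0.2516, 0.2223]
ee_rot: [3.142, -0.001, -0.292]
force: [-2.0, 2.5, 6.4]
width: 0.0005
```

Request:
{"api": "move_arm", "payload": {
  "deltas": [
    [0, 0, 5, 0, 0, 0],
    [0, 0, 15, 0, 0, 0],
    [0, 0, 35, 0, 0, 0],
    [0, 0, 35, 0, 0, 0],
    [0, 20, 30, 0, 0, 0]
  ]
}}

```text
t: 10.17
eef_pos: [0.5402, -0.2333, 0.3435]
ee_rot: [3.141, -0.0, -0.294]
force: [2.5, 0.2, -0.2]
width: 0.0003
```

Request:
{"api": "move_arm", "payload": {
  "deltas": [
    [0, 35, 0, 0, 0, 0],
    [0, 35, 0, 0, 0, 0],
    [0, 35, 0, 0, 0, 0],
    [0, 15, 0, 0, 0, 0],
    [0, 0, 0, 0, 0, 0]
  ]
}}

```text
t: 10.58
eef_pos: [0.5401, -0.109, 0.3422]
ee_rot: [-3.141, -0.001, -0.289]
force: [0.0, -0.1, 0.3]
width: 0.0007
```

Run:
```python
from h import *
f=arm.grab_frame("side")[:,:,::-1]
a=cv2.imread("pics/side0.png")
cv2.imwrite("pics/r1.png",np.hstack([cv2.resize(x[80:330,200:480],None,fx=1.42,fy=2*1.0,interpolation=cv2.INTER_CUBIC) if 0 else cv2.resize(x[130:330,250:480],None,fx=1.7,fy=1.7,interpolation=cv2.INTER_CUBIC) for x in(a,f)]))
```

```text
(no output)
```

View pics/r1.png

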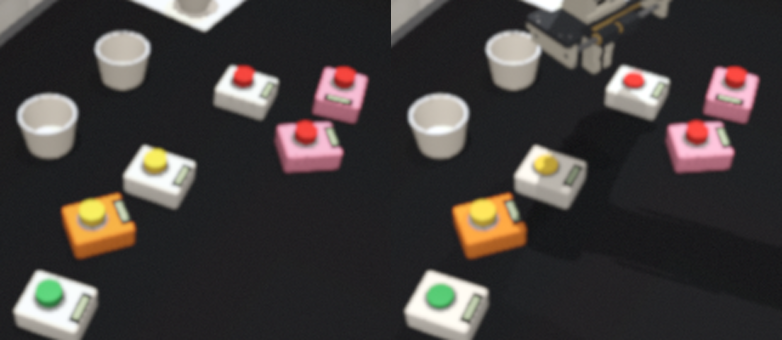

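All three keys show as down in the right half, with the timers, cups and look-alikes unmoved and the gripper clear. I'm handing in.

```bash
python3 -c "
from station import arm
print(arm.job_done())"
```

```text
the job is handed in; nothing more can be done
None
```

I pressed the green, yellow and red keys in that order with closed fingertips, drew clear and handed the job in at about 11 s; no verdict was reported. Peak readings at the stop were 8.5 N, 7.1 N and 6.4 N, against the 30 N limit.

- **Keys and timers:** In the before/after side-camera pictures all three keys sit visibly lower, and the timers have not visibly moved. The pink and orange look-alikes are untouched.
- **Cups and spoon:** The two cups in the last crop are where they began. The third cup and the spoon were outside it, so I did not check them at the end, but the arm worked well clear of both.
- **Failed or weak checks:** The top-camera recheck of the green key failed because the key did not show in the picture. While the green key was travelling, the force read only about 0.6 N instead of the expected 2 N. I judged that key down by the force rise at the stop and the side picture.

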